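Shut the utensil caddy and lock its cover with the peg

TASK

Slide the cover of the utensil caddy fully shut. Then lock it with the loose square-headed wooden peg: feel for the plain hole in the caddy's end block with light pressure, press the peg gently straight in until it stands on the bottom of the hole, and let go. Leave everything else on the table where it is.

Things in the scene. Friction and masses are not known exactly. Their poses are not given: they have to be found in the camera images.
- caddy: White plastic utensil caddy fixed to the table, 110 (its x) x 250 (its y) x 77 mm high; origin: centre of the underside, z up. Its +y end bay (102 x 59 mm inside) holds a wooden block 90 (x) x 44 (y) mm, top 69 mm above the table; side lips 2 mm thick stand 8 mm higher at x = +/-54 mm. The block is easily damaged: the peg must never bear on it, the caddy or the cover with over 40 N.
- hole_nominal (a point): Middle of the end bay at the height of the block's top (caddy x 0, y +92, z 69 mm). The block, fixed, was glued in by hand: the hole in its middle may be off this point by up to 5 mm along caddy x and up to 5 mm along y (not measured). The hole is vertical, round, blind, 19.2 mm wide, 24 mm deep, edges unchamfered. The open cover hides it.
- cover (a joint): Opening of the grey sliding cover in m: 0 = shut (end stop), growing towards the caddy's +y end; starts at 0.05 to 0.075. About 3 N of sliding friction, no spring. The cover is a 105 x 180 x 6 mm plate, its top 76 mm above the table; when shut its +y edge is at caddy y +57.5 mm.
- cover_tab (a point): Middle of the top of the cover's upright grip tab, which is 50 mm (caddy x) x 12 mm (caddy y) and stands 22 mm high on the cover (top 98 mm above the table). When the cover is shut the tab is at caddy x 0, y -2.5 mm. It can be pushed or pinched.
- pin: Loose pale wooden peg, 20 to 45 g, standing upright on its foot on the bare table. Round plain shaft 18 mm wide and 40 mm long; above it a square head 26 x 26 x 26 mm (66 mm in all). Origin at the centre of the foot, z up, x and y square to the head's faces. Fully in the hole its foot is 45 mm above the table and 16 mm of shaft still shows.
- pan: Aluminium pan, 200 mm wide, 45 mm high, long handle to its +y; origin at the centre of the underside. Leave alone.
- bowl: White ceramic bowl, 150 mm wide, 60 mm high; origin at the centre of the underside. Leave alone.
- whisk: Flat steel whisk lying on the table, about 250 mm long along its x, 10 mm high; origin where handle and wires meet. Leave alone.
- chopstick_a: Wooden chopstick 230 x 7 x 7 mm lying on the table along its x; origin at the middle of its underside. Leave alone.
- chopstick_b: Second wooden chopstick 230 x 7 x 7 mm, laid across the first and a small white ceramic rest; origin at the middle of its underside. Leave alone.
- mug: White ceramic mug, 76 mm wide, 90 mm high, handle to its +y; origin at the centre of the underside. Leave alone.
- jar: Small glass jar with a steel cap, 42 mm wide, 70 mm high; origin at the centre of the underside. Leave alone.
Things that resemble listed ones, but are neither listed nor needed, are in the scene too. Of the things that look like the pin, take the one that is nearest to the robot's base at the start.

How it is judged:
By the outcome, as a careful person would: the job done as asked, in the order asked, and still so for the second after the job is handed in, with the robot touching nothing.
It also fails if it takes over 72 s, if anything falls off the work surface, if the arm or the gripper's body presses on something with over 40 N, if the wrist force passes 120 N, or if a joint passes its speed limit or range.

ROBOT

A 6-joint arm with a two-finger parallel gripper is mounted at the origin on the work surface. World frame = base frame: x ahead of the robot, y to its left, z up, the work surface at z = 0. Lengths are in m, angles in rad, forces in N, time in s.
With the tool pointing down it reaches from about 0.35 to 0.85 m from the base axis. Payload 8.1 kg.
Tool frame: the origin (TCP) lies at the very end of the fingers, on their centre line; the grasp point (between the pads) lies 19 mm behind it (bot.grip_point_offset is the distance from the TCP to the grasp point, in m); z points along the fingers, y is the line along which they close (so a half turn about z gives the same grasp; the last joint's range is limited). The gripper opens to 93 mm and grips with 3 to 60 N. Pads are 15 mm wide; open, the fingers measure 128 mm over their backs; the gripper's body (75 mm by 188 mm) begins 65 mm behind the grasp point.
Start: joints at [-1.283, 0.13, 1.488, -0, 1.523, -0.085], TCP at [0.219, -0.559, 0.219] pointing down, gripper open.
Joint ranges: [-2.96, 2.96], [-0.89, 2.26], [0.02, 2.5], [-1.34, 4.48], [0, 2.73], [-2.66, 2.66]. Speed limits (rad/s): [2.39, 2.39, 2.79, 3.14, 3.14, 3.14].

INTERFACE

Orientations are given as a unit quaternion [w, x, y, z].
In Python, from cell import bot, camera, spotter gives the robot as it stands. The module is installed in compiled form; this text tells all that it offers. Calls block until the motion is done:
- bot.reach(position, orientation): joint-space move of the TCP to a pose.
- bot.line_to(position, velocity=0.15, rot=None): straight line of the TCP; rot=None keeps the orientation; velocity is the mean speed in m/s.
- bot.movej(angles): joint-space move.
- bot.set_gripper(opening, force=None): finger opening in m; force is the grip in N (None keeps the last); returns when the fingers have stopped.
- bot.pause(seconds).
- bot.ik(position, orientation): joint angles nearest the present ones, or None.
- bot.state(): the state.
- camera(name): name is "scene" or "side" or "wrist"; returns a dict with "color" (480x640x3 uint8, red, green, blue), "range_z" (480x640 float32, m along the optical axis (not along the pixel's ray), 0 where there is no reading), "fovy" (degrees; the focal length in pixels is half the picture's height over the tangent of half this angle, whatever the lens; pixels are square), "cx", "cy" (the principal point, pixels), "dist" ([k1, k2, p1, p2, k3] as OpenCV has them; the pictures are not rectified), "pose" (4x4, takes a point from camera to world coordinates). Camera axes: x right, y down, z forward; pixel columns grow to the right and rows downward; lengths in m; the calibration is good to about 2 mm. A picture is of the moment at which its call begins.
A pose or a line that the arm cannot do raises bot.PlanningError and nothing moves.
- bot.sign_off(): hands the job in; it is judged then, once.
Trained networks look in the newest picture that a camera, given by its name, has taken for a name from the list of things; names that differ only in an ending like _2 or _b are one class to them, and where a whole thing is asked for, a point or a joint stands for the part that bears it (a point fixed in the world has none). Each returns a list of dicts, best first, with "conf" (0 to 1); they miss things now and then, are a little off and sometimes report something else, mostly with a low value. They report only what shows in the picture. A call takes as long as a camera call. They do not tell look-alikes from the thing itself.
- spotter.boxes_of(query, camera): "box" ([left, top, right, bottom] as shares, 0 to 1, of the picture: columns of its width, rows of its height, round what is visible of it).
- spotter.outline_of(query, camera): "region" (480x640 bool, what is visible of it) and "box" ([left, top, right, bottom] as shares, 0 to 1, of the picture: columns of its width, rows of its height, round what is visible of it).
- spotter.spot_point(query, camera): "location" ([row, column] as shares, 0 to 1, of the picture: columns of its width, rows of its height: a listed point, or the origin of a listed thing).
The state is a dict: "clock": time; "q": joint angles; "joint_velocities": joint speeds; "effort": joint torques, N m; "ee_pos": TCP position; "eef_rot": TCP orientation; "wrist_force": force on the tool from outside, world axes, zero at the start; "ft_torque": the same for the moment, N m; "width": finger opening in m; "gripper_force": force on a finger pad.
Only numpy, scipy, OpenCV 4.12 (cv2) and the standard library are available. Lean on these libraries where they do the work, as an engineer would, in place of code of your own. Each camera call takes 0.05 s, during which the arm holds its last target. There are 200 camera calls.

## Working session

There is one attempt and no reset: what is moved stays moved. The work goes in short steps, each a Python script; the robot and the scene stay as the last script left them, time stands still between calls to the robot, and variables do not carry over. Pictures are saved under pics/ and viewed, at most 10 in all, crops included, and the job is handed in when it is done.

```bash
mkdir -p pics; cat > h.py <<'E'
import numpy as np, cv2
from cell import bot, camera, spotter
def K(c):
    f=240/np.tan(np.radians(c["fovy"])/2); return np.array([[f,0,c["cx"]],[0,f,c["cy"]],[0,0,1]])
def save(c,n): cv2.imwrite(f"pics/{n}.png",c["color"][:,:,::-1])
def cloud(c):
    "world xyz for each pixel (480x640x3), nan where no range"
    v,u=np.mgrid[0:480,0:640].astype(np.float32)
    n=cv2.undistortPoints(np.stack([u.ravel(),v.ravel()],1)[:,None],K(c),np.array(c["dist"]))[:,0]
    z=c["range_z"].ravel().astype(float); z[z==0]=np.nan
    P=np.c_[n[:,0]*z,n[:,1]*z,z]; T=np.array(c["pose"])
    return (P@T[:3,:3].T+T[:3,3]).reshape(480,640,3)
E
python3 - <<'E'
from h import *
for n in ["scene","side"]:
    c=camera(n); save(c,n); P=cloud(c); np.save(n+".npy",P)
    print(n,np.array(c["pose"])[:3,3].round(3))
    for q in ["pin","caddy","cover","cover_tab"]:
        for o in spotter.boxes_of(q,n):
            b=np.array(o["box"])*[640,480,640,480]; print(q,round(o["conf"],2),b.round())
s=bot.state();print(s["clock"],s["eef_rot"],s["wrist_force"])
i=np.hstack([cv2.imread("pics/scene.png")])
E
```

```text
scene [ 1.205 -0.537  0.638]
pin 0.71 [361. 197. 375. 221.]
pin 0.58 [424. 202. 438. 229.]
pin 0.49 [403. 173. 413. 192.]
caddy 0.43 [361. 195. 373. 223.]
cover 0.81 [232. 206. 322. 255.]
cover 0.21 [364. 196. 376. 222.]
cover_tab 0.8 [231. 206. 322. 259.]
side [-0.114  0.96   0.774]
pin 0.84 [208. 307. 218. 333.]
pin 0.77 [274. 304. 285. 333.]
pin 0.73 [234. 319. 245. 347.]
pin 0.73 [226. 348. 245. 380.]
caddy 0.77 [317. 226. 382. 302.]
cover 0.66 [316. 236. 375. 280.]
cover_tab 0.92 [320. 238. 373. 277.]
cover_tab 0.54 [273. 305. 287. 332.]
0.5 [-2.03830006e-05  9.82676871e-01  1.85327186e-01 -3.74414970e-06] [ 0.7217978  -1.01428583  0.50186375]
```

View pics/scene.png

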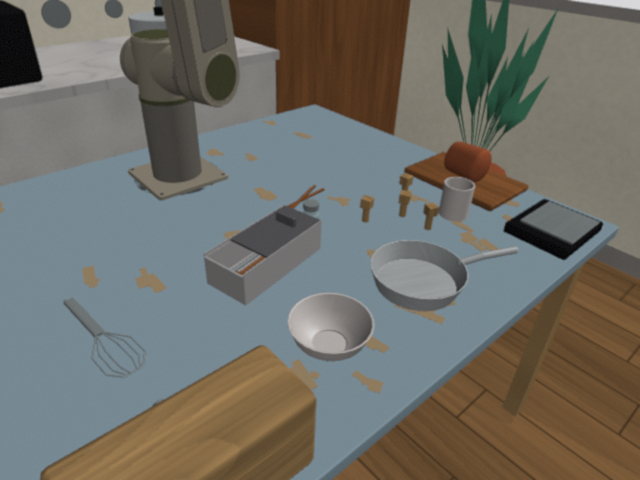

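View pics/side.png

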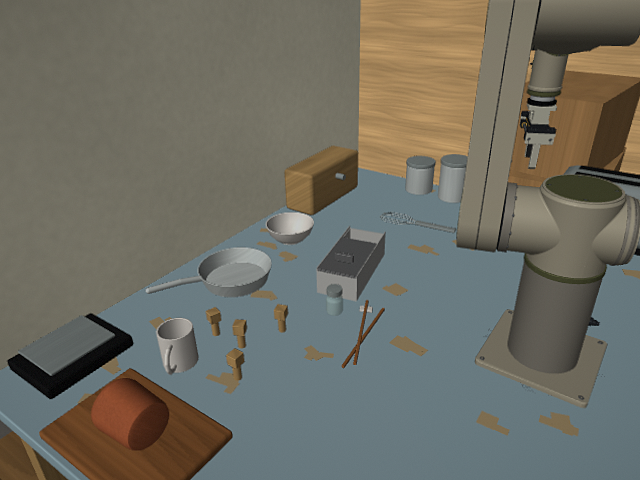

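```bash
python3 - <<'E'
import numpy as np
P={n:np.load(n+".npy") for n in["scene","side"]}
for n,B in [("scene",[(361,197,375,221),(424,202,438,229),(403,173,413,192)]),("side",[(208,307,218,333),(274,304,285,333),(234,319,245,347),(226,348,245,380)])]:
    for b in B:
        p=P[n][b[1]:b[3]+1,b[0]:b[2]+1].reshape(-1,3); p=p[(p[:,2]>.01)&(p[:,2]<.2)]
        zt=np.percentile(p[:,2],97); t=p[p[:,2]>zt-.006]
        print(n,b,len(p),zt.round(3),np.median(t,0).round(3),np.median(p,0).round(3), np.hypot(*np.median(t,0)[:2]).round(3))
E
```

```text
scene (361, 197, 375, 221) 212 0.065 [0.525 0.244 0.063] [0.527 0.242 0.049] 0.579
scene (424, 202, 438, 229) 248 0.065 [0.644 0.341 0.064] [0.648 0.338 0.051] 0.729
scene (403, 173, 413, 192) 155 0.066 [0.509 0.414 0.064] [0.51  0.415 0.055] 0.656
side (208, 307, 218, 333) 228 0.068 [0.639 0.349 0.067] [0.635 0.353 0.054] 0.728
side (274, 304, 285, 333) 240 0.068 [0.518 0.253 0.066] [0.515 0.258 0.055] 0.576
side (234, 319, 245, 347) 255 0.068 [0.558 0.347 0.066] [0.555 0.351 0.055] 0.657
side (226, 348, 245, 380) 357 0.069 [0.498 0.425 0.067] [0.494 0.429 0.057] 0.655
```

Pegs in the scene view are at px (367,208), (405,203), (431,215) and (406,181), at 0.58, 0.66, 0.73 and 0.66 m from the base. The one meant is (367,208) in scene, (281,317) in side, because it is nearest the base. The caddy is around scene px (265,250), with its cover open towards the pegs. Next I look from above with the wrist camera.

```bash
python3 - <<'E'
from h import *
def rect(n,P,box,z0,z1):
    p=P[box[1]:box[3],box[0]:box[2]].reshape(-1,3); p=p[(p[:,2]>z0)&(p[:,2]<z1)]
    r=cv2.minAreaRect((p[:,:2]*1000).astype(np.float32)); print(n,len(p),r)
P=np.load("scene.npy");S=np.load("side.npy")
rect("scene all",P,(200,195,330,310),.066,.11); rect("side all",S,(312,222,390,305),.066,.11)
rect("tab",P,(200,195,330,310),.092,.11); rect("tab",S,(312,222,390,305),.092,.11)
im=cv2.imread("pics/scene.png")[160:250,340:460]; cv2.imwrite("pics/crop.png",cv2.resize(im,None,fx=6,fy=6,interpolation=cv2.INTER_CUBIC))
# jar, chopsticks, mug
for q in["jar","mug","chopstick_a"]:
    spotter_c=None
c=camera("side")
for q in["jar","mug","bowl","pan"]:
    o=spotter.boxes_of(q,"side")[:1]
    for o in o:
        b=(np.array(o["box"])*[640,480,640,480]).astype(int); p=S[b[1]:b[3],b[0]:b[2]].reshape(-1,3);p=p[p[:,2]>.012]; print(q,o["conf"],np.nanmedian(p,0).round(3),np.nanmax(p[:,2]))
E
```

```text
scene all 3064 ((507.0543518066406, -18.184097290039062), (113.97686767578125, 329.05072021484375), 12.375717163085938)
side all 1898 ((505.24102783203125, -17.310455322265625), (113.3343505859375, 334.2987365722656), 12.510656356811523)
tab 91 ((501.32275390625, 9.610877990722656), (50.604373931884766, 13.620832443237305), 10.077234268188477)
tab 81 ((497.68267822265625, 11.795583724975586), (48.45846939086914, 20.8610897064209), 10.865110397338867)
jar 0.59 [0.452 0.134 0.046] 0.07417618358157274
mug 0.75 [0.616 0.465 0.063] 0.09467742938357182
bowl 0.68 [ 0.792 -0.128  0.041] 0.0627935668862789
pan 0.9 [0.806 0.172 0.035] 0.060153835585988524
```

View pics/crop.png

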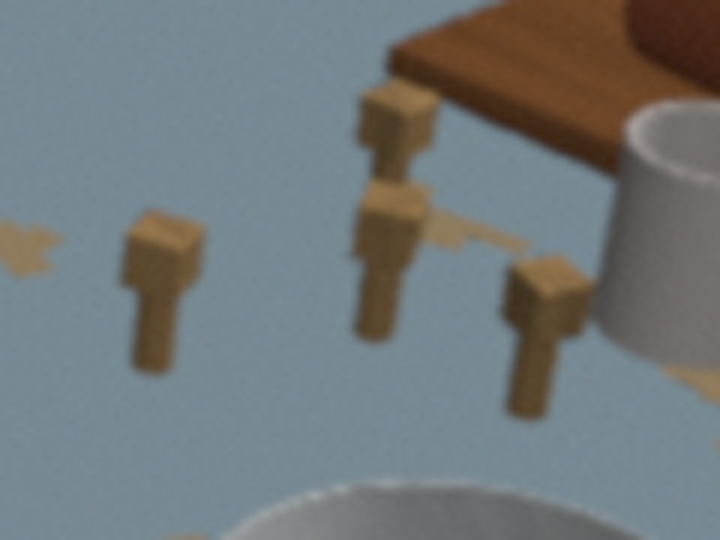

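The crop shows four identical square-headed pegs. The target is the leftmost, at crop px (163,290), nearest the base. Next is a close look over the caddy.

```bash
cat >> h.py <<'E'
def down(phi):
    "tool pointing down, tool x at angle phi (deg) in world; tool y at phi-90"
    a=np.radians(phi)/2; return [0,float(np.cos(a)),float(np.sin(a)),0]
E
python3 - <<'E'
from h import *
for f in(102.4,-77.6): print(f,bot.ik([.505,0,.38],down(f)))
q=bot.ik([.505,0,.38],down(-77.6))
import sys
f=-77.6
bot.reach([.505,0,.38],down(f)); c=camera("wrist"); save(c,"w1"); np.save("w1.npy",cloud(c))
print(bot.state()["clock"],np.array(c["pose"]).round(3))
P=cloud(c)
print([ [x.round(3).tolist() for x in (np.nanmin(P.reshape(-1,3),0),np.nanmax(P.reshape(-1,3),0))]])
E
```

```text
102.4 [-1.01560641e-01 -1.34610784e-01  1.46199117e+00 -4.44089210e-16
  1.81421227e+00 -3.17981468e-01]
-77.6 NoneTraceback (most recent call last):
  File "<stdin>", line 6, in <module>
cell.PlanningError: the arm cannot take that pose within its joint ranges
```

```bash
python3 - <<'E'
from h import *
bot.reach([.505,0.02,.38],down(102.4)); c=camera("wrist"); save(c,"w1"); P=cloud(c); np.save("w1.npy",P)
print(bot.state()["clock"],np.array(c["pose"]).round(3),c["fovy"])
print([ [x.round(3).tolist() for x in (np.nanmin(P.reshape(-1,3),0),np.nanmax(P.reshape(-1,3),0))]])
E
```

```text
3.1667 [[ 0.977  0.206  0.055  0.49 ]
 [ 0.213 -0.945 -0.248  0.088]
 [ 0.     0.254 -0.967  0.546]
 [ 0.     0.     0.     1.   ]] 63.45979920848806
[[[0.052, -0.489, -0.759], [1.628, 0.348, 0.504]]]
```

View pics/w1.png

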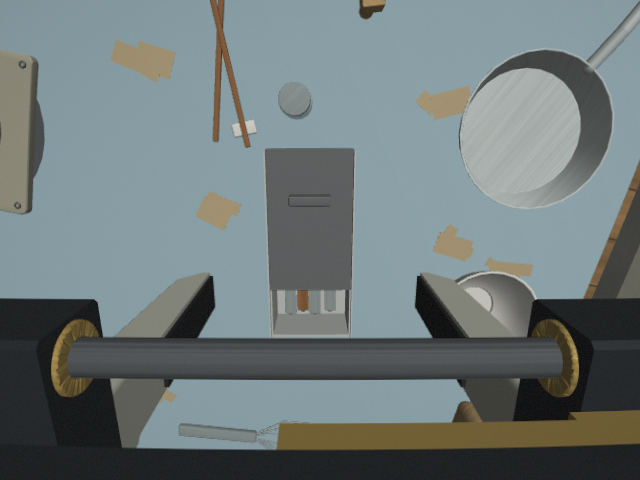

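The wrist view shows the cover at px (266–354, 149–290), the tab at (310,200), the jar at (295,99), and the target peg only at the top edge (371,5).

```bash
python3 - <<'E'
from h import *
P=np.load("w1.npy")
def rect(n,b,z0,z1):
    p=P[b[1]:b[3],b[0]:b[2]].reshape(-1,3); p=p[(p[:,2]>z0)&(p[:,2]<z1)]
    r=cv2.minAreaRect((p[:,:2]*1000).astype(np.float32)); print(n,len(p),np.median(p[:,2]).round(4),r)
rect("cover",(266,149,354,286),.073,.08)
rect("caddyall",(255,140,365,338),.066,.11)
rect("tab",(280,190,340,212),.092,.105)
rect("jar",(270,70,320,125),.06,.085)
E
```

```text
cover 11351 0.0762 ((505.9420166015625, -14.527908325195312), (110.11075592041016, 172.93759155273438), 12.309514999389648)
caddyall 13270 0.0762 ((514.2152709960938, -52.61460876464844), (110.35509490966797, 253.28965759277344), 12.456439018249512)
tab 464 0.0978 ((499.72320556640625, 12.31494140625), (49.2359619140625, 12.464932441711426), 12.506673812866211)
jar 859 0.0699 ((458.1130065917969, 121.94477844238281), (36.728790283203125, 36.76051330566406), 54.89635467529297)
```

```bash
cat >> h.py <<'E'
TH=12.42; X=np.array([np.cos(np.radians(TH)),np.sin(np.radians(TH)),0]); Y=np.array([-X[1],X[0],0]); UP=np.array([0,0,1.])
F=lambda: np.array(bot.state()["wrist_force"])
E
python3 - <<'E'
from h import *
R=down(90+TH)
tab=np.array([.4997,.0123,.084]); 
bot.set_gripper(0.0,20)
p=tab+.035*Y
bot.reach(p+.06*UP,R); bot.line_to(p,.15); f0=F(); print(f0.round(2),bot.state()["width"])
d=.035
while d>-.075:
    step=.012 if d>-.035 else .0015
    d-=step; bot.line_to(tab+d*Y,.08 if step>.01 else .03)
    f=(F()-f0)@Y
    if step<.01 or d<.02: print(round(d,4),f.round(1),end=' | ')
    if f>12 or f<-12: break
s=bot.state(); print(s["ee_pos"],s["clock"])
bot.line_to(np.array(s["ee_pos"])+.02*Y,.1); 
bot.line_to(np.array(s["ee_pos"])+.02*Y+.1*UP,.2); print(F().round(2),f0.round(2))
c=camera("wrist"); save(c,"w2"); P=cloud(c); np.save("w2.npy",P); print(bot.state()["clock"])
q=P.reshape(-1,3); e=(q-[.515,-.0526,0]); u,v=e@X,e@Y
m=(q[:,2]>.092)&(q[:,2]<.105)&(abs(u)<.05)&(abs(v)<.04); print("tab",m.sum(),cv2.minAreaRect((q[m,:2]*1000).astype(np.float32)))
E
```

```text
[ 0.06 -0.07 -0.03] 0.0008537938510481339
0.011 1.1 | -0.001 -0.0 | -0.013 0.9 | -0.025 0.1 | -0.037 -0.5 | -0.0385 0.1 | -0.04 2.6 | -0.0415 2.2 | -0.043 2.1 | -0.0445 1.2 | -0.046 1.6 | -0.0475 2.1 | -0.049 1.5 | -0.0505 1.5 | -0.052 1.8 | -0.0535 1.3 | -0.055 3.4 | -0.0565 10.6 | -0.058 17.5 | [ 0.51152372 -0.04143749  0.08401598] 11.4083
[-0.58 -0.23  0.13] [ 0.06 -0.07 -0.03]
12.4917
tab 68 ((514.4736938476562, -54.67633819580078), (49.40744400024414, 11.01598834991455), 12.113692283630371)
```

View pics/w2.png

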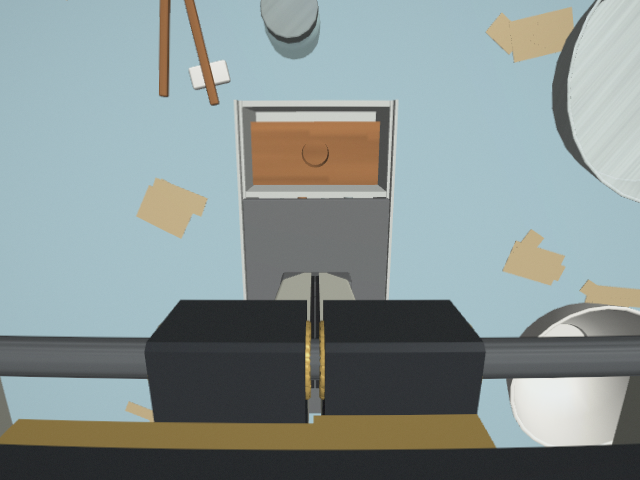

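The cover is shut and the hole shows at px (315,153). I measure the hole from this picture, then look at the peg from above.

```bash
python3 - <<'E'
from h import *
P=np.load("w2.npy")
b=P[138:170,298:333]; z=b[...,2]; m=(z<.0655).astype(np.uint8)
n,l,st,ce=cv2.connectedComponentsWithStats(m,connectivity=4); k=1+np.argmax(st[1:,4]); print(st[k],ce[k]+[298,138])
zb=np.nanmedian(P[125:180,262:295,2]); print("block z",zb)
# project the region's rim to the block top
c=camera("wrist"); 
T=np.array(c["pose"]);vv,uu=np.where(l==k)
nrm=cv2.undistortPoints(np.c_[uu+298,vv+138].astype(np.float32)[:,None],K(c),np.array(c["dist"]))[:,0]
d=np.c_[nrm,np.ones(len(nrm))]@T[:3,:3].T; w=T[:3,3]+d*((.069-T[2,3])/d[:,2:])
print("hole rect",cv2.minAreaRect((w[:,:2]*1000).astype(np.float32)),w.mean(0))
def q(pix):
    return P[pix[1],pix[0]]
e=w.mean(0)-[.5145,-.0547,0]; print("hole rel. tab: x",e@X,"y",e@Y,"nominal 0, .0945")
bot.set_gripper(.05,20)
bot.reach([.532,.19,.22],down(90+TH)); c=camera("wrist"); save(c,"w3"); P=cloud(c); np.save("w3.npy",P)
p=P.reshape(-1,3); m=(p[:,2]>.061)&(p[:,2]<.072)&(np.hypot(p[:,0]-.52,p[:,1]-.248)<.03)
print("head",m.sum(),cv2.minAreaRect((p[m,:2]*1000).astype(np.float32)),p[m].mean(0))
m=(p[:,2]>.015)&(p[:,2]<.1)&(np.hypot(p[:,0]-.52,p[:,1]-.248)<.09)&(np.hypot(p[:,0]-.52,p[:,1]-.248)>.03);print("near",m.sum(),p[m].mean(0) if m.any() else '')
print(bot.state()["clock"])
E
```

```text
[  4   2  27  27 569] [314.79261863 152.98594025]
block z 0.06891607126973875
hole rect ((493.8365478515625, 34.14170455932617), (18.370229721069336, 18.029747009277344), 12.397871971130371) [0.49368614 0.0341697  0.069     ]
hole rel. tab: x -0.0012130018482338426 y 0.09126647177724213 nominal 0, .0945
head 1065 ((520.4866333007812, 251.51136779785156), (26.088666915893555, 26.21782684326172), 18.55955696105957) [0.52041384 0.25175643 0.06585758]
near 48 [0.55684929 0.32928513 0.05456419]
14.4083
```

View pics/w3.png

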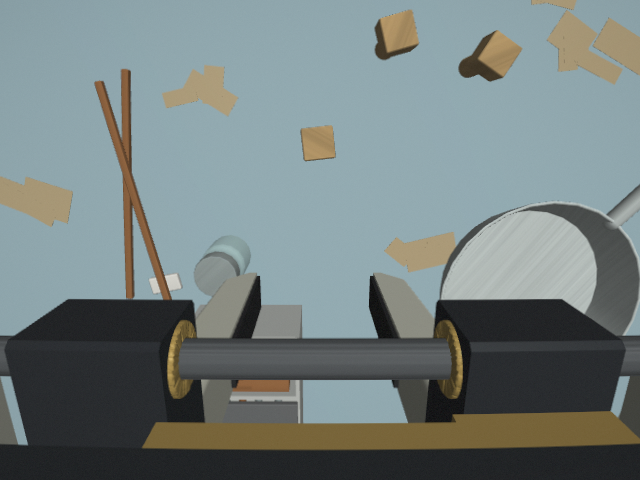

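The target peg is at px (318,142), alone, with its head at about 18.6°. I grasp it, carry it over and feel for the block top.

```bash
python3 - <<'E'
from h import *
p=np.array([.5205,.2517,.038]); R=down(108.56)
bot.reach(p+.08*UP,R); bot.line_to(p,.12); bot.set_gripper(.0,30)
s=bot.state(); print(s["width"],s["gripper_force"],s["clock"],np.round(s["ee_pos"],4))
bot.line_to(p+.135*UP,.2); print(bot.state()["width"])
h=np.array([.4937,.0342,0]); R=down(90+TH)
bot.reach(h+.175*UP,R); bot.line_to(h+.111*UP,.12); bot.pause(.2); f0=F(); print(f0.round(2),bot.state()["clock"])
c=camera("side"); save(c,"s2"); save(camera("wrist"),"w4")
z=.111
while z>.103:
    z-=.0005; bot.line_to(h+z*UP,.02); f=F()-f0; print(round(z,4),f.round(1),end=' | ')
    if f[2]>2.5: break
s=bot.state(); print(s["clock"],np.round(s["ee_pos"],4),s["ft_torque"])
a=cv2.imread("pics/w4.png")[60:300,200:440]; cv2.imwrite("pics/w4c.png",cv2.resize(a,None,fx=2.4,fy=2.4))
E
```

```text
0.025793814835324894 29.999187290668488 16.2917 [0.5208 0.2519 0.0385]
0.026129828642291048
[ 0.2   1.06 -0.17] 18.8833
0.1105 [-0.7 -1.1 -0.4] | 0.11 [-0.8 -1.4 -0.9] | 0.1095 [ 0.2 -0.9 -0.4] | 0.109 [0.3 0.1 0.3] | 0.1085 [ 0.  -0.1  0.8] | 0.108 [ 1.1 -0.6  0.1] | 0.1075 [-0.4 -0.6  0.4] | 0.107 [-0.6 -0.8  1.8] | 0.1065 [ 2.1 -0.7  0.1] | 0.106 [ 1.7 -1.2  0.2] | 0.1055 [ 1.6 -1.1  0.4] | 0.105 [ 2.3 -0.9  0.3] | 0.1045 [ 2.2 -1.6  0.8] | 0.104 [ 2.8 -0.8  1.8] | 0.1035 [ 3.6 -0.8  0.8] | 0.103 [ 3.4 -0.8  1.1] | 22.9833 [0.4938 0.0342 0.103 ] [-0.08671779 -0.82428846  0.03679572]
```

View pics/w4c.png

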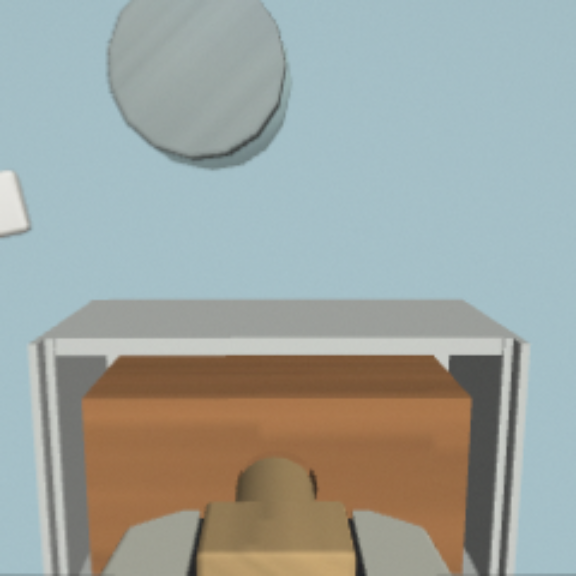

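The peg shaft has entered the hole: z is 4 mm below first contact with only a small lateral force. I press in with compliant lateral corrections.

```bash
python3 - <<'E'
from h import *
p=np.array(bot.state()["ee_pos"]); f0=np.array([.2-.2,1.06-1.0,-.2])
z=.103; i=0
while z>.0805:
    f=F()-f0
    p[:2]+=np.clip(.00010*f[:2],-.0004,.0004)
    z-=.001 if z>.0855 else .0005
    p[2]=z; bot.line_to(p,.02); f=F()-f0; print(round(z,4),(p[:2]*1e3).round(2),f.round(1),end=' | ')
    if f[2]>7 or np.linalg.norm(f)>15: break
s=bot.state(); print(s["clock"],np.round(s["ee_pos"],4),s["width"])
E
```

```text
0.102 [494.16  34.22] [3.9 0.2 0.2] | 0.101 [494.56  34.24] [ 1.9 -0.4 -0.9] | 0.1 [494.75  34.2 ] [ 0.1 -0.2 -0.4] | 0.099 [494.76  34.17] [ 0.   0.1 -0.9] | 0.098 [494.76  34.18] [1.1 1.1 0.1] | 0.097 [494.87  34.29] [0.1 0.3 0.2] | 0.096 [494.88  34.31] [-0.2 -1.  -0.5] | 0.095 [494.86  34.22] [-0.2  0.8 -0.3] | 0.094 [494.84  34.29] [ 0.6 -0.4  0.1] | 0.093 [494.9   34.26] [ 0.3 -0.4 -0.3] | 0.092 [494.93  34.21] [ 0.3 -0.   0.1] | 0.091 [494.96  34.21] [ 0.2 -0.7 -0.1] | 0.09 [494.98  34.14] [ 0.1  0.2 -0.6] | 0.089 [494.99  34.16] [0.  0.6 0.9] | 0.088 [495.    34.23] [-0.5 -0.9  0.1] | 0.087 [494.94  34.14] [ 0.5  0.9 -0.6] | 0.086 [494.99  34.23] [-0.8 -0.5 -0.6] | 0.085 [494.91  34.18] [0.1 1.1 0.2] | 0.0845 [494.92  34.29] [-0.5  0.  -0.9] | 0.084 [494.87  34.29] [-0.2  0.   0.4] | 0.0835 [494.85  34.29] [-0.   0.2 -0.1] | 0.083 [494.84  34.31] [-1.6  0.1  5.6] | 0.0825 [494.69  34.32] [-2.4 -0.4  7.7] | 28.7333 [0.495  0.0343 0.0833] 0.02614755926753051
```

Bottom felt at the expected height. I release, retreat and check.

```bash
python3 - <<'E'
from h import *
p=np.array(bot.state()["ee_pos"]); bot.set_gripper(.05,20); bot.line_to(p+.15*UP,.15); bot.line_to(p+.15*UP-.06*Y,.15)
c=camera("wrist"); save(c,"w5"); P=cloud(c).reshape(-1,3)
d=np.hypot(P[:,0]-.495,P[:,1]-.0343); m=(d<.03)&(P[:,2]>.1)&(P[:,2]<.13); print("head",m.sum(),np.median(P[m],0).round(4),cv2.minAreaRect((P[m,:2]*1000).astype(np.float32)),np.ptp(P[m,2]))
e=P-[.5145,-.0547,0]; m=(P[:,2]>.092)&(P[:,2]<.105)&(abs(e@X)<.04)&(abs(e@Y)<.03); print("tab",m.sum(),P[m].mean(0).round(4) if m.any() else "")
print(bot.state()["clock"])
E
```

```text
head 1291 [0.4945 0.0342 0.1109] ((494.5556945800781, 33.9319953918457), (25.800039291381836, 25.100589752197266), 12.351277351379395) 0.004394151278863556
tab 960 [ 0.5145 -0.0545  0.0976]
31.1167
```

View pics/w5.png

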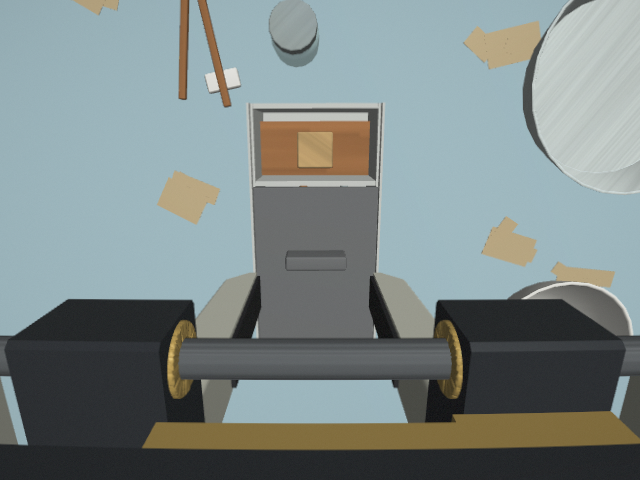

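The peg stands seated, with its head top at 111 mm at px (315,149), and the tab is at (316,261). I check the shut position against the caddy's end wall, then hand in.

```bash
python3 - <<'E'
from h import *
c=camera("wrist"); P=cloud(c).reshape(-1,3); e=P-[.5145,-.0545,0]
m=(P[:,2]>.06)&(P[:,2]<.085)&(abs(e@X)<.05)&(e@Y>.1)&(e@Y<.14); y=np.percentile((e@Y)[m],99.5); print("tab to +y end",y,"(127.5 mm if shut)")
if abs(y-.1275)<.003: print(bot.sign_off())
E
```

```text
tab to +y end 0.12666080387026596 (127.5 mm if shut)
the job is handed in; nothing more can be done
None
```

The cover is shut against its end stop, the peg nearest the base stands on the bottom of the hole and is released, nothing else was touched, and I handed the job in at about 31 s of the 72 s allowed.

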